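# Load the sauce-bottle warmer for service

## Task

Get the bottle warmer ready for service: put the empty clear bottles from its pockets into the blue return crate, and stand every full sauce bottle from the counter in a pocket of its own, fully down and upright. Once all the bottles are where they belong, click the thermostat dial round to position 5 (the orange dot), and last of all swing the red vent lever to half open, upright at its orange mark. Leave the wine glass and the pepper mill alone.

Things in the scene. Friction and masses are not known exactly. Their poses are not given: they have to be found in the camera images.
- warmer: fixed steel sauce-bottle warmer, 230 mm deep (its x, away from the robot), 345 wide (y), 100 high; origin centre of its underside, z up. Far part: row of five open square pockets, 60 x 60, 45 deep (floor 55 mm above the table), centred at x = 55, y = -132, -66, 0, 66, 132. On top of the near part: dial at x = -60, y = 85; vent lever at x = -60, y = -85
- dial (a joint): thermostat dial, rad: 0 at position 0 (big black dot, towards the warmer's +x), growing clockwise seen from above; a white pointer on the grip bar shows it. It clicks every 0.524 rad (30 degrees), positions 0 to 8, so position 5 (big orange dot) is 2.618. About 0.15 Nm passes a click; let go, it snaps to the nearest one (dead between two it may stay)
- dial_grip (a point): point on the dial's vertical axis, 28 mm above the warmer's top, at mid height of the black grip bar: 16 mm thick, 56 mm long, from 11 to 43 mm above the top, on a disc 60 mm across; this frame's x runs along the bar towards the white pointer and turns with the dial
- lever (a joint): vent lever, angle in rad: 0 fully over to the warmer's -y side (shut, 50 degrees from vertical), 0.87 upright (half open, orange mark), 1.74 fully over to +y (open). It stays where it is left; about 1.5 N at the knob moves it
- lever_knob (a point): centre of the red ball, 26 mm across, on the vent lever. It swings in the warmer's y-z plane, 60 mm from the hinge axis, which runs along the warmer's x at x = -60, y = -85 mm, 107 mm above the table; below the ball is a 10 mm rod
- crate: fixed open blue return crate, 220 mm (its x) by 150 mm (its y), 60 mm high, walls and floor 5 mm; origin at the centre of its underside, z up
- wineglass: wine glass, 165 mm high, 72 mm across, origin at the centre of its foot; a bystander
- pepper_mill: wooden pepper mill, 150 mm high, 60 mm across, origin at the centre of its underside; a bystander
- sauce_red: full red sauce, white cap, 220 g, standing on the table at the start; absent in some runs: squeeze bottle: round body 52 mm across up to 84 mm, then a narrower cap and nozzle, 112 mm high in all. Origin at the centre of its underside, z towards the nozzle. 
- sauce_yellow: full yellow sauce, white cap, 220 g, standing on the table at the start; absent in some runs: squeeze bottle: round body 52 mm across up to 84 mm, then a narrower cap and nozzle, 112 mm high in all. Origin at the centre of its underside, z towards the nozzle. 
- sauce_green: full green sauce, white cap, 220 g, standing on the table at the start; absent in some runs: squeeze bottle: round body 52 mm across up to 84 mm, then a narrower cap and nozzle, 112 mm high in all. Origin at the centre of its underside, z towards the nozzle. 
- sauce_orange: full orange sauce, white cap, 220 g, standing on the table at the start; absent in some runs: squeeze bottle: round body 52 mm across up to 84 mm, then a narrower cap and nozzle, 112 mm high in all. Origin at the centre of its underside, z towards the nozzle. 
- sauce_brown: full brown sauce, white cap, 220 g, standing on the table at the start; absent in some runs: squeeze bottle: round body 52 mm across up to 84 mm, then a narrower cap and nozzle, 112 mm high in all. Origin at the centre of its underside, z towards the nozzle. 
- empty_a: empty clear (whitish, see-through) bottle with a black cap, 60 g, standing in one of the warmer's pockets at the start; absent in some runs: squeeze bottle: round body 52 mm across up to 84 mm, then a narrower cap and nozzle, 112 mm high in all. Origin at the centre of its underside, z towards the nozzle. 
- empty_b: empty clear (whitish, see-through) bottle with a black cap, 60 g, standing in one of the warmer's pockets at the start; absent in some runs: squeeze bottle: round body 52 mm across up to 84 mm, then a narrower cap and nozzle, 112 mm high in all. Origin at the centre of its underside, z towards the nozzle. 
- empty_c: empty clear (whitish, see-through) bottle with a black cap, 60 g, standing in one of the warmer's pockets at the start; absent in some runs: squeeze bottle: round body 52 mm across up to 84 mm, then a narrower cap and nozzle, 112 mm high in all. Origin at the centre of its underside, z towards the nozzle. 

How it is judged:
By the outcome, as a careful person would: the job done as asked, in the order asked, and still so for the second after the job is handed in, with the robot touching nothing.
Of sauce_red, sauce_yellow, sauce_green, sauce_orange, sauce_brown only 3 to 5 are there at a start; the rules pass over those that are not, and their reading is None.
Of empty_a, empty_b, empty_c only 2 to 3 are there at a start; the rules pass over those that are not, and their reading is None.
At some moment in a run one of sauce_red, sauce_yellow, sauce_green, sauce_orange, sauce_brown may be knocked a few centimetres aside while the robot is not near it.
It also fails if it takes over 210 s, if anything falls off the work surface, if the arm or the gripper's body presses on something with over 40 N, if the wrist force passes 120 N, or if a joint passes its speed limit or range.

## Robot

A 6-joint arm with a two-finger parallel gripper is mounted at the origin on the work surface. World frame = base frame: x ahead of the robot, y to its left, z up, the work surface at z = 0. Lengths are in mm, angles in degrees, forces in N, time in s.
With the tool pointing down it reaches from about 325 to 775 mm from the base axis. Payload 5.5 kg.
Tool frame: the origin (TCP) lies between the finger pads; the fingertips stand 22 mm ahead of it and the grasp point (between the pads) lies 3 mm ahead of it; z points along the fingers, y is the line along which they close (so a half turn about z gives the same grasp; the last joint's range is limited). The gripper opens to 88 mm and grips with 3 to 60 N. Pads are 20 mm wide; open, the fingers measure 115 mm over their backs; the gripper's body (75 mm by 178 mm) begins 61 mm behind the grasp point.
Start: joints at [-75.212, 5.22, 70.514, -0, 104.267, -3.249], TCP at [185.776, -570.53, 244.631] pointing down, gripper open.
Joint ranges: [-164.24, 164.24], [-49.07, 125.15], [9.68, 141.18], [-86.29, 266.29], [3.28, 154.24], [-151.56, 151.56]. Speed limits (degrees/s): [147.25, 147.25, 172.46, 180, 180, 180].

## Interface

Orientations are given as a 3x3 rotation matrix whose columns are the frame's x, y, z axes.
In Python, from plant import bot gives the robot as it stands.
- The arm moves only by the shell command python3 -m inch 'ROWS'. ROWS is JSON, a list of rows, each a list of 3 entries, a list of its own where there are three numbers: the shift along the tool's x, y, z in m, then the turn, a rotation vector about the tool's x, y, z in rad, then the closure, from -1 (fully open) to 1 (shut). In form: [[[tx, ty, tz], [rx, ry, rz], gripper], ...]. A call has 1 to 20 rows; each row is the pose to reach, as a shift and turn from the pose commanded when the call began, along the tool's axes at that moment; what a row does not reach only later rows make up. A row lasts 1/8 s, in which the tool goes at most 62.5 mm and 10.7 degrees, less where a joint would pass 70% of its speed; a pose out of reach is approached as far as the arm can. A call with a gripper value outside its range is refused whole. The fingers move at their own pace and stop on an object; the grip force is fixed at half the most. Time passes only in rows, so rows that repeat a pose let the fingers close. It gives the time, the measured TCP pose, the force, the opening and the grip force at its end, in the units of the state.
- bot.get_obs(): the state, without advancing time (a new reading comes with each control period).
- bot.capture(name): name is "scene" or "top"; returns a dict with "img" (384x512x3 uint8, red, green, blue), "depth" (384x512 float32, mm along the optical axis (not along the pixel's ray), 0 where there is no reading), "fov_y" (degrees; the focal length in pixels is half the picture's height over the tangent of half this angle, whatever the lens; pixels are square), "cx", "cy" (the principal point, pixels), "world_from_camera" (4x4, takes a point from camera to world coordinates). Camera axes: x right, y down, z forward; pixel columns grow to the right and rows downward; lengths in mm; the calibration is good to about 2 mm. A picture is of the moment at which its call begins.
- bot.sign_off(): hands the job in; it is judged then, once.
The state is a dict: "time_s": time; "joints": joint angles; "joint_velocities": joint speeds; "joint_torque": joint torques, N m; "eef_pos": TCP position; "eef_rot": TCP orientation; "ft_force": force on the tool from outside, world axes, zero at the start; "moment": the same for the moment, N m; "gripper_width": finger opening in mm; "grip_force": force on a finger pad.
Only numpy, scipy, OpenCV 4.12 (cv2) and the standard library are available. Lean on these libraries where they do the work, as an engineer would, in place of code of your own. Each camera call takes 0.05 s, during which the arm holds its last target. There are 200 camera calls.

## Working session

There is one attempt and no reset: what is moved stays moved. The work goes in short steps, Python scripts to look and compute and a shell command to move; the robot and the scene stay as the last step left them, time stands still between calls to the robot, and variables do not carry over. Pictures are saved under pics/ and viewed, at most 14 in all, crops included, and the job is handed in when it is done.

```bash
ls; mkdir -p pics; python3 - <<'E'
from plant import bot
import cv2,numpy as np
o=bot.get_obs();print(o)
for n in("scene","top"):
    c=bot.capture(n);cv2.imwrite(f"pics/{n}0.png",cv2.cvtColor(c["img"],cv2.COLOR_RGB2BGR))
    print(n,c["fov_y"],c["cx"],c["cy"],c["world_from_camera"].round(3).tolist())
E
```

```text
pics
{'time_s': 0.0, 'joints': array([-7.52124211e+01,  5.26262805e+00,  7.05813224e+01, -1.35855612e-03,
        1.04268212e+02, -3.24885763e+00]), 'joint_velocities': array([ 0.03482447,  0.04238873,  0.05060556, -0.02004273, -0.01845681,
        0.00173242]), 'joint_torque': array([-3.59123044e-05, -4.46450830e+01, -4.06447971e+01,  6.97921892e-02,
        2.91016046e-02, -1.17284162e-04]), 'eef_pos': array([ 185.69508545, -570.26463548,  243.5173702 ]), 'eef_rot': array([[ 9.50861634e-01,  3.09615699e-01, -5.21867600e-04],
       [ 3.09616126e-01, -9.50859766e-01,  1.88689115e-03],
       [ 8.79882181e-05, -1.95575102e-03, -9.99998084e-01]]), 'ft_force': array([ 0.1942175 ,  0.07078788, -0.57172482]), 'moment': array([ 0.01426407, -0.001563  ,  0.02833017]), 'grip_force': 0.0, 'gripper_width': 87.79088188238002}
scene 50.118784530245065 259.5948416606577 199.98145176236676 [[0.728, 0.546, -0.414, 970.341], [0.685, -0.595, 0.42, -436.074], [-0.017, -0.59, -0.807, 987.502], [0.0, 0.0, 0.0, 1.0]]
top 57.29265053456878 252.4416542048293 186.44221680300157 [[0.015, -0.982, 0.186, 386.769], [-1.0, -0.016, -0.006, 31.455], [0.009, -0.186, -0.983, 944.433], [0.0, 0.0, 0.0, 1.0]]
```

View pics/scene0.png

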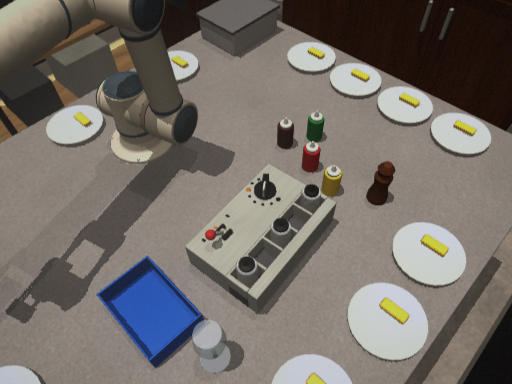

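View pics/top0.png

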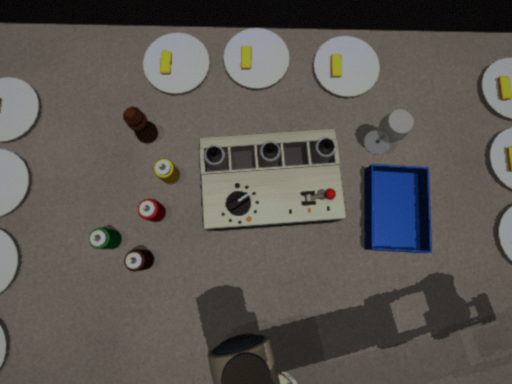

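The top view shows a warmer at (270,178), with empties at (213,155), (268,151) and (325,147). The sauces are yellow (165,168), red (150,209), green (102,238) and brown (138,260). The crate is at (398,208), the wine glass at (377,142) and (398,122), and the mill at (138,120). The lever is shut and the dial is at about position 2.

```bash
cat > h.py <<'E'
from plant import bot
import cv2,numpy as np
def cap(n="top"):
    c=bot.capture(n);h,w=c["depth"].shape
    f=h/2/np.tan(np.radians(c["fov_y"]/2))
    v,u=np.mgrid[:h,:w]
    r=np.dstack([(u-c["cx"])/f,(v-c["cy"])/f,np.ones((h,w))])
    T=c["world_from_camera"]
    P=(r*c["depth"][...,None])@T[:3,:3].T+T[:3,3]
    P[c["depth"]==0]=np.nan
    return c["img"],P,r@T[:3,:3].T,T[:3,3]
def ray(R,o,u,v,z):
    d=R[int(round(v)),int(round(u))];return (o+d*(z-o[2])/d[2])[:2].round(1)
def blobs(m,mn=30):
    n,l,s,c=cv2.connectedComponentsWithStats(m.astype(np.uint8))
    return [(l==i,c[i],s[i,4]) for i in range(1,n) if s[i,4]>=mn]
def bottles():
    """table bottles: discs of the cap/body at heights 60..118, top cam"""
    img,P,R,o=cap();z=P[...,2]
    hsv=cv2.cvtColor(img,cv2.COLOR_RGB2HSV)
    m=(z>78)&(z<120)&(P[...,1]>0)
    for b,c,a in blobs(m,20):
        if a>600: continue
        q=P[b];(x,y),r=cv2.minEnclosingCircle(q[:,:2].astype(np.float32))
        t=q[q[:,2]>104]
        k=b&(hsv[...,1]>90)
        print("px",c.round(),"n",a,"xy",round(x,1),round(y,1),"r",round(r,1),"top",t[:,:2].mean(0).round(1) if len(t) else None,"rgb",img[k].mean(0).round() if k.any() else None)
def tool():
    q=bot.get_obs();R=q["eef_rot"]
    print("t",round(q["time_s"],2),"tcp",q["eef_pos"].round(1),"yaw",np.degrees(np.arctan2(R[1,0],R[0,0])).round(2),"tz",R[:,2].round(3),"w",round(q["gripper_width"],1),"grip",round(q["grip_force"],1),"f",q["ft_force"].round(1),"j",q["joints"].round(0))
E
python3 - <<'E'
from h import *
bottles()
img,P,R,o=cap();z=P[...,2]
m=(z>94)&(z<106)
b,c,a=max(blobs(m),key=lambda t:t[2]);q=P[b]
print("warmer",a,c,cv2.minAreaRect(q[:,:2].astype(np.float32)),np.median(q[:,2]))
e=(z>145)&(z<200)
for b,c,a in blobs(e,8): print("hi",c.round(),a,np.median(P[b],0).round(1))
hsv=cv2.cvtColor(img,cv2.COLOR_RGB2HSV)
bl=(hsv[...,0]>100)&(hsv[...,0]<130)&(hsv[...,1]>150)
b,c,a=max(blobs(bl),key=lambda t:t[2]);k=b&(z>50)
print("crate",cv2.minAreaRect(P[k][:,:2].astype(np.float32)),"rows",k.sum())
rd=(hsv[...,1]>150)&((hsv[...,0]<8)|(hsv[...,0]>172))&(P[...,1]<0)
for b,c,a in blobs(rd,8): print("red",c,a,np.median(P[b],0).round(1))
I=cv2.resize(img[120:240,190:350],None,fx=5,fy=5,interpolation=cv2.INTER_CUBIC);cv2.imwrite("pics/w.png",I[...,::-1])
E
```

```text
px [140. 124.] n 175 xy 711.6 321.7 r 25.4 top [702.4 312.8] rgb [33. 17. 10.]
px [261. 160.] n 26 xy 614.3 5.9 r 10.9 top [613.3   7.1] rgb None
px [163. 168.] n 321 xy 593.9 250.8 r 26.3 top [592.9 250.1] rgb [124. 117.  46.]
px [148. 209.] n 338 xy 490.0 282.4 r 25.6 top [489.4 281.9] rgb [114.  40.  37.]
px [ 99. 238.] n 360 xy 417.2 394.9 r 26.3 top [416.6 393.7] rgb [30. 71. 35.]
px [135. 260.] n 365 xy 365.6 305.8 r 25.9 top [366.5 304.6] rgb [45. 24. 17.]
warmer 9075 [271.31779614 183.86214876] ((572.0480346679688, -19.253982543945312), (230.9884796142578, 345.7020568847656), 5.185644149780273) 99.39269988864783
hi [130. 113.] 107 [710.6 320.9 149.4]
hi [399. 123.] 621 [ 693.4 -315.6  163.7]
hi [326. 146.] 190 [ 636.7 -145.5  147.3]
hi [270. 150.] 178 [624.7 -13.5 147.9]
hi [214. 154.] 187 [613.  118.  147.6]
hi [330. 194.] 99 [ 521.4 -149.5  157.9]
hi [245. 352.] 1041 [196.3  33.3 185.1]
crate ((506.7174377441406, -351.45361328125), (150.12664794921875, 217.94747924804688), 87.5696029663086) rows 695
red [329.58227848 193.5443038 ] 79 [ 521.8 -149.1  158.7]
```

View pics/w.png

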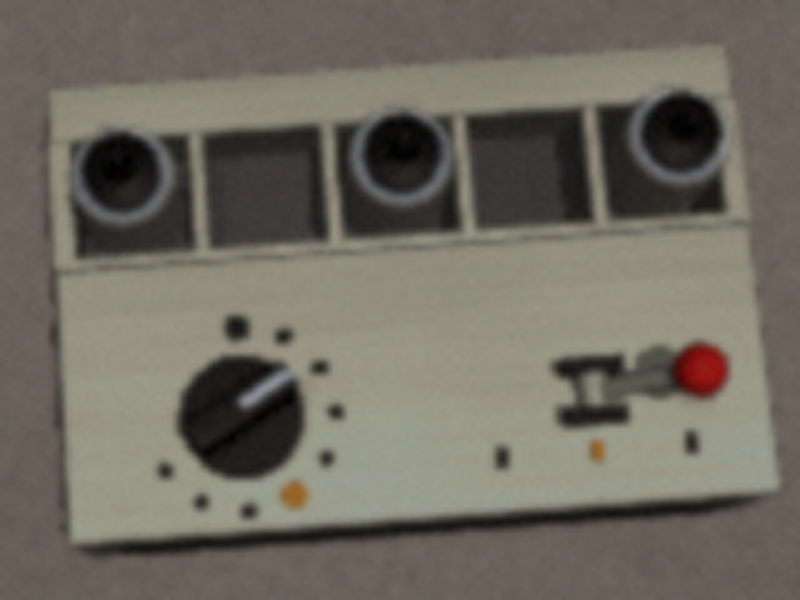

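The crop shows the dial pointer between the 1st and 2nd small dots (position 2), the lever shut at right (700,368), and empties in pockets +132, 0 and -132. I'll move above the -132 pocket with the tool axes aligned to the warmer.

```bash
python3 -m inch '[[[0.562,-0.264,0],[0,0,-1.347],-1],[[0.562,-0.264,0],[0,0,-1.347],-1],[[0.562,-0.264,0],[0,0,-1.347],-1],[[0.562,-0.264,0],[0,0,-1.347],-1],[[0.562,-0.264,0],[0,0,-1.347],-1],[[0.562,-0.264,0],[0,0,-1.347],-1],[[0.562,-0.264,0],[0,0,-1.347],-1],[[0.562,-0.264,0],[0,0,-1.347],-1],[[0.562,-0.264,0],[0,0,-1.347],-1],[[0.562,-0.264,0],[0,0,-1.347],-1],[[0.562,-0.264,0],[0,0,-1.347],-1],[[0.562,-0.264,0],[0,0,-1.347],-1],[[0.562,-0.264,0],[0,0,-1.347],-1],[[0.562,-0.264,0],[0,0,-1.347],-1]]'
cat >> h.py <<'E'
C=np.array([572.05,-19.25]);A=np.radians(5.17)
M=np.array([[np.cos(A),-np.sin(A)],[np.sin(A),np.cos(A)]])
def w2l(p): return (M.T@(np.array(p)[:2]-C)).round(1)
def loc():
    tool();print("tcp in warmer frame",w2l(bot.get_obs()["eef_pos"]))
E
python3 -c "
from h import *
loc()
for n,p in dict(A=(448,-318),B=(448,-388),Cc=(540,-354),yel=(592.9,250.1),red=(489.5,282),gre=(416.8,394),bro=(366.2,305)).items(): print(n,w2l(p))"
```

```text
time_s: 1.95
eef_pos: [637.8, -146.7, 245.3]
eef_rot: [[-0.089, 0.996, 0.001], [0.996, 0.089, -0.0], [-0.0, 0.001, -1.0]]
ft_force: [0.4, 0.5, -0.5]
gripper_width: 88.0
grip_force: 0.0
t 1.95 tcp [ 637.8 -146.7  245.3] yaw 95.11 tz [ 0.001 -0.    -1.   ] w 88.0 grip 0.0 f [ 0.4  0.5 -0.5] j [-16.  14.  61.  -0. 105. -21.]
tcp in warmer frame [  54.  -132.8]
A [-150.5 -286.4]
B [-156.8 -356.1]
Cc [ -62.1 -330.5]
yel [ 45.  266.4]
red [-55.1 307.5]
gre [-117.4  425.6]
bro [-175.8  341.5]
```

```bash
python3 -m inch '[[[0.001,0.001,0.06],[0,0,0],-1],[[0.001,0.001,0.105],[0,0,0],-1],[[0.001,0.001,0.119],[0,0,0],-1],[[0.001,0.001,0.119],[0,0,0],-1],[[0.001,0.001,0.119],[0,0,0],1],[[0.001,0.001,0.119],[0,0,0],1],[[0.001,0.001,0.119],[0,0,0],1],[[0.001,0.001,0.119],[0,0,0],1],[[0.001,0.001,0.119],[0,0,0],1],[[0,0,0.08],[0,0,0],1],[[0,0,0.03],[0,0,0],1],[[0,0,-0.015],[0,0,0],1],[[0,0,-0.015],[0,0,0],1]]'; python3 -c "
from h import *
loc()"
```

```text
time_s: 3.58
eef_pos: [639.6, -145.7, 265.2]
eef_rot: [[-0.091, 0.996, 0.008], [0.996, 0.091, -0.002], [-0.003, 0.008, -1.0]]
ft_force: [0.4, -0.3, -0.8]
gripper_width: 51.2
grip_force: 30.0
t 3.58 tcp [ 639.6 -145.7  265.2] yaw 95.22 tz [ 0.008 -0.002 -1.   ] w 51.2 grip 30.0 f [ 0.4 -0.3 -0.8] j [-16.  14.  59.   0. 107. -21.]
tcp in warmer frame [  55.8 -132.1]
```

```bash
python3 -m inch '[[[-0.154,-0.195,0],[0,0,0],1],[[-0.154,-0.195,0],[0,0,0],1],[[-0.154,-0.195,0],[0,0,0],1],[[-0.154,-0.195,0],[0,0,0],1],[[-0.154,-0.195,0.02],[0,0,0],1],[[-0.154,-0.195,0.08],[0,0,0],1],[[-0.154,-0.195,0.135],[0,0,0],1],[[-0.154,-0.195,0.165],[0,0,0],1],[[-0.154,-0.195,0.177],[0,0,0],1],[[-0.154,-0.195,0.177],[0,0,0],1],[[-0.154,-0.195,0.177],[0,0,0],-0.5],[[-0.154,-0.195,0.177],[0,0,0],-0.5],[[-0.154,-0.195,0.177],[0,0,0],-0.5],[[-0.154,-0.195,0.12],[0,0,0],-0.5],[[-0.154,-0.195,0.06],[0,0,0],-0.5],[[-0.154,-0.195,0],[0,0,0],-1],[[-0.154,-0.195,0],[0,0,0],-1]]'; python3 - <<'E'
from h import *
loc()
img,P,R,o=cap("scene");cv2.imwrite("pics/s1.png",img[...,::-1])
bottles()
E
```

```text
time_s: 5.7
eef_pos: [459.5, -317.6, 267.0]
eef_rot: [[-0.091, 0.996, 0.009], [0.996, 0.091, -0.007], [-0.008, 0.009, -1.0]]
ft_force: [0.1, -0.3, -0.6]
gripper_width: 82.4
grip_force: 0.0
t 5.7 tcp [ 459.5 -317.6  267. ] yaw 95.21 tz [ 0.009 -0.007 -1.   ] w 82.4 grip 0.0 f [ 0.1 -0.3 -0.6] j [-38.  -1.  75.   0. 106. -43.]
tcp in warmer frame [-138.9 -287. ]
px [140. 124.] n 173 xy 711.5 321.6 r 25.4 top [701.7 313.9] rgb [35. 18. 11.]
px [261. 161.] n 24 xy 613.4 5.9 r 10.6 top [612.5   6.6] rgb None
px [163. 168.] n 318 xy 593.7 250.9 r 26.1 top [593.1 249.6] rgb [130. 123.  49.]
px [148. 209.] n 343 xy 490.0 283.2 r 26.1 top [488.9 282.4] rgb [118.  41.  38.]
px [ 99. 238.] n 358 xy 417.0 395.2 r 25.8 top [417.1 394.2] rgb [31. 75. 36.]
px [135. 260.] n 367 xy 365.5 305.9 r 25.9 top [366.2 304.4] rgb [47. 25. 18.]
```

View pics/s1.png

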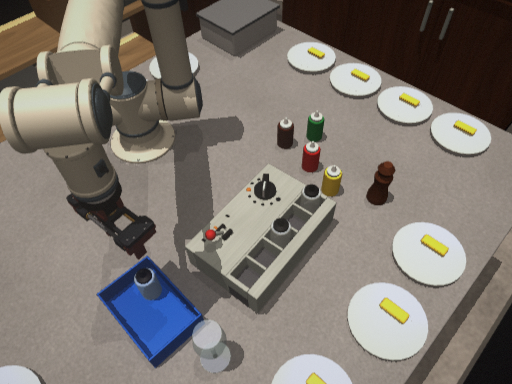

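The first empty stands in the crate at (148,283). Next is the empty in pocket 0.

```bash
python3 -m inch '[[[0.286,0.195,0],[0,0,0],-1],[[0.286,0.195,0],[0,0,0],-1],[[0.286,0.195,0],[0,0,0],-1],[[0.286,0.195,0],[0,0,0],-1],[[0.286,0.195,0],[0,0,0],-1],[[0.286,0.195,0],[0,0,0],-1],[[0.286,0.195,0],[0,0,0],-1],[[0.286,0.195,0.05],[0,0,0],-1],[[0.286,0.195,0.1],[0,0,0],-1],[[0.286,0.195,0.134],[0,0,0],-1],[[0.286,0.195,0.134],[0,0,0],-1],[[0.286,0.195,0.134],[0,0,0],1],[[0.286,0.195,0.134],[0,0,0],1],[[0.286,0.195,0.134],[0,0,0],1],[[0.286,0.195,0.134],[0,0,0],1],[[0.286,0.195,0.134],[0,0,0],1],[[0.286,0.195,0.09],[0,0,0],1],[[0.286,0.195,0.04],[0,0,0],1],[[0.286,0.195,0],[0,0,0],1],[[0.286,0.195,0],[0,0,0],1]]'; python3 -c "
from h import *
loc()"
```

```text
time_s: 8.3
eef_pos: [627.6, -14.0, 264.4]
eef_rot: [[-0.091, 0.996, 0.008], [0.996, 0.091, -0.001], [-0.001, 0.008, -1.0]]
ft_force: [-0.6, -0.2, -0.5]
gripper_width: 51.8
grip_force: 30.0
t 8.3 tcp [627.6 -14.  264.4] yaw 95.22 tz [ 0.008 -0.001 -1.   ] w 51.8 grip 30.0 f [-0.6 -0.2 -0.5] j [ -4.   9.  64.   0. 106. -10.]
tcp in warmer frame [55.8  0.2]
```

```bash
python3 -m inch '[[[-0.356,-0.201,0],[0,0,0],1],[[-0.356,-0.201,0],[0,0,0],1],[[-0.356,-0.201,0],[0,0,0],1],[[-0.356,-0.201,0],[0,0,0],1],[[-0.356,-0.201,0],[0,0,0],1],[[-0.356,-0.201,0],[0,0,0],1],[[-0.356,-0.201,0],[0,0,0],1],[[-0.356,-0.201,0],[0,0,0],1],[[-0.356,-0.201,0.08],[0,0,0],1],[[-0.356,-0.201,0.135],[0,0,0],1],[[-0.356,-0.201,0.165],[0,0,0],1],[[-0.356,-0.201,0.177],[0,0,0],1],[[-0.356,-0.201,0.177],[0,0,0],1],[[-0.356,-0.201,0.177],[0,0,0],-0.5],[[-0.356,-0.201,0.177],[0,0,0],-0.5],[[-0.356,-0.201,0.177],[0,0,0],-0.5],[[-0.356,-0.201,0.12],[0,0,0],-0.5],[[-0.356,-0.201,0.06],[0,0,0],-0.5],[[-0.356,-0.201,0],[0,0,0],-1],[[-0.356,-0.201,0],[0,0,0],-1]]'; python3 -c "
from h import *
loc()"
```

```text
time_s: 10.8
eef_pos: [459.8, -388.0, 267.6]
eef_rot: [[-0.091, 0.996, 0.009], [0.996, 0.091, -0.009], [-0.009, 0.008, -1.0]]
ft_force: [0.0, 0.5, 0.6]
gripper_width: 82.3
grip_force: 0.0
t 10.8 tcp [ 459.8 -388.   267.6] yaw 95.2 tz [ 0.009 -0.009 -1.   ] w 82.3 grip 0.0 f [0.  0.5 0.6] j [-43.   5.  68.   0. 106. -49.]
tcp in warmer frame [-145.1 -357.1]
```

```bash
python3 -m inch '[[[0.488,0.201,0],[0,0,0],-1],[[0.488,0.201,0],[0,0,0],-1],[[0.488,0.201,0],[0,0,0],-1],[[0.488,0.201,0],[0,0,0],-1],[[0.488,0.201,0],[0,0,0],-1],[[0.488,0.201,0],[0,0,0],-1],[[0.488,0.201,0],[0,0,0],-1],[[0.488,0.201,0],[0,0,0],-1],[[0.488,0.201,0],[0,0,0],-1],[[0.488,0.201,0],[0,0,0],-1],[[0.488,0.201,0],[0,0,0],-1]]'; python3 -c "
from h import *
loc();bottles()"
```

```text
time_s: 12.18
eef_pos: [614.2, 116.7, 259.1]
eef_rot: [[-0.09, 0.996, -0.001], [0.996, 0.09, -0.001], [-0.001, -0.001, -1.0]]
ft_force: [0.0, -0.0, 0.2]
gripper_width: 88.2
grip_force: 0.0
t 12.18 tcp [614.2 116.7 259.1] yaw 95.19 tz [-0.001 -0.001 -1.   ] w 88.2 grip 0.0 f [ 0.  -0.   0.2] j [  8.   9.  64.  -0. 106.   2.]
tcp in warmer frame [ 54.3 131.6]
px [223. 140.] n 32 xy 661.2 103.0 r 13.8 top None rgb None
px [165. 167.] n 246 xy 594.2 250.8 r 26.2 top [592.8 250. ] rgb [95. 79. 31.]
px [215. 176.] n 343 xy 570.6 119.3 r 36.4 top None rgb None
px [ 99. 238.] n 359 xy 417.2 395.3 r 25.9 top [417.1 393.5] rgb [29. 71. 34.]
px [135. 260.] n 368 xy 365.9 305.6 r 26.1 top [365.8 304.8] rgb [44. 23. 17.]
```

```bash
python3 -m inch '[[[0,0,0.05],[0,0,0],-1],[[0,0,0.1],[0,0,0],-1],[[0,0,0.134],[0,0,0],-1],[[0,0,0.134],[0,0,0],-1],[[0,0,0.134],[0,0,0],1],[[0,0,0.134],[0,0,0],1],[[0,0,0.134],[0,0,0],1],[[0,0,0.134],[0,0,0],1],[[0,0,0.134],[0,0,0],1],[[0,0,0.09],[0,0,0],1],[[0,0,0.04],[0,0,0],1],[[0,0,0],[0,0,0],1]]'; python3 -c "
from h import *
loc()"
```

```text
time_s: 13.72
eef_pos: [614.5, 117.5, 261.8]
eef_rot: [[-0.091, 0.996, 0.001], [0.996, 0.091, 0.0], [0.0, 0.001, -1.0]]
ft_force: [0.6, -0.1, -0.2]
gripper_width: 51.7
grip_force: 30.0
t 13.72 tcp [614.5 117.5 261.8] yaw 95.22 tz [ 0.001  0.    -1.   ] w 51.7 grip 30.0 f [ 0.6 -0.1 -0.2] j [  8.   9.  64.   0. 106.   2.]
tcp in warmer frame [ 54.6 132.4]
```

```bash
python3 -m inch '[[[-0.463,-0.112,0],[0,0,0],1],[[-0.463,-0.112,0],[0,0,0],1],[[-0.463,-0.112,0],[0,0,0],1],[[-0.463,-0.112,0],[0,0,0],1],[[-0.463,-0.112,0],[0,0,0],1],[[-0.463,-0.112,0],[0,0,0],1],[[-0.463,-0.112,0],[0,0,0],1],[[-0.463,-0.112,0],[0,0,0],1],[[-0.463,-0.112,0.06],[0,0,0],1],[[-0.463,-0.112,0.12],[0,0,0],1],[[-0.463,-0.112,0.165],[0,0,0],1],[[-0.463,-0.112,0.177],[0,0,0],1],[[-0.463,-0.112,0.177],[0,0,0],1],[[-0.463,-0.112,0.177],[0,0,0],-0.5],[[-0.463,-0.112,0.177],[0,0,0],-0.5],[[-0.463,-0.112,0.177],[0,0,0],-0.5],[[-0.463,-0.112,0.12],[0,0,0],-0.5],[[-0.463,-0.112,0.06],[0,0,0],-0.5],[[-0.463,-0.112,0],[0,0,0],-1],[[-0.463,-0.112,0],[0,0,0],-1]]'; python3 - <<'E'
from h import *
loc();bottles()
img,P,R,o=cap();cv2.imwrite("pics/t2.png",img[...,::-1])
E
```

```text
time_s: 16.23
eef_pos: [546.2, -354.7, 268.2]
eef_rot: [[-0.091, 0.996, 0.011], [0.996, 0.091, -0.008], [-0.009, 0.01, -1.0]]
ft_force: [0.8, 0.5, -0.6]
gripper_width: 82.2
grip_force: 0.0
t 16.23 tcp [ 546.2 -354.7  268.2] yaw 95.21 tz [ 0.011 -0.008 -1.   ] w 82.2 grip 0.0 f [ 0.8  0.5 -0.6] j [-36.  13.  59.   0. 107. -41.]
tcp in warmer frame [ -55.9 -331.8]
px [140. 124.] n 172 xy 711.6 321.6 r 25.4 top [702.4 312.7] rgb [35. 18. 11.]
px [163. 168.] n 320 xy 593.2 251.5 r 25.8 top [593.  249.4] rgb [132. 124.  50.]
px [148. 209.] n 342 xy 490.2 282.8 r 25.8 top [489.4 282.1] rgb [120.  42.  39.]
px [ 99. 238.] n 362 xy 417.0 394.8 r 25.8 top [416.8 393.8] rgb [32. 76. 37.]
px [135. 260.] n 368 xy 366.3 306.4 r 26.3 top [366.1 304.4] rgb [48. 25. 18.]
```

View pics/t2.png

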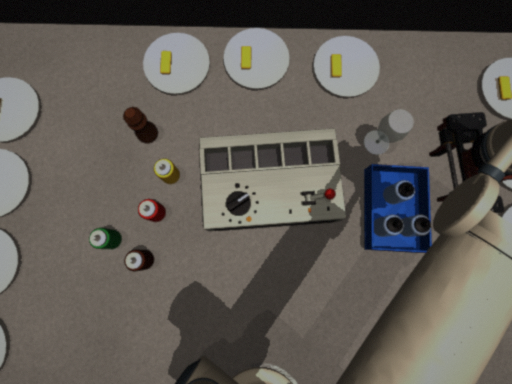

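All three empties stand in the crate at (405,190), (394,224) and (421,224), and the pockets are empty. The sauces have not moved. Next is red, to pocket -66.

```bash
python3 -m inch '[[[0.639,0.003,0],[0,0,0],-1],[[0.639,0.003,0],[0,0,0],-1],[[0.639,0.003,0],[0,0,0],-1],[[0.639,0.003,0],[0,0,0],-1],[[0.639,0.003,0],[0,0,0],-1],[[0.639,0.003,0],[0,0,0],-1],[[0.639,0.003,0],[0,0,0],-1],[[0.639,0.003,0],[0,0,0],-1],[[0.639,0.003,0],[0,0,0],-1],[[0.639,0.003,0],[0,0,0],-1],[[0.639,0.003,0],[0,0,0],-1],[[0.639,0.003,0],[0,0,0],-1],[[0.639,0.003,0],[0,0,0],-1],[[0.639,0.003,0],[0,0,0],-1]]'; python3 -c "
from h import *
loc();bottles()"
```

```text
time_s: 18.08
eef_pos: [490.4, 281.2, 259.7]
eef_rot: [[-0.089, 0.996, 0.0], [0.996, 0.089, -0.0], [-0.0, 0.0, -1.0]]
ft_force: [0.1, 0.3, -0.5]
gripper_width: 87.9
grip_force: 0.0
t 18.07 tcp [490.4 281.2 259.7] yaw 95.08 tz [ 0. -0. -1.] w 87.9 grip 0.0 f [ 0.1  0.3 -0.5] j [ 26.   0.  74.  -0. 106.  21.]
tcp in warmer frame [-54.3 306.6]
px [140. 124.] n 173 xy 711.7 321.9 r 25.3 top [702.3 313.7] rgb [35. 18. 11.]
px [163. 168.] n 319 xy 593.8 251.7 r 25.8 top [593.1 250. ] rgb [132. 124.  50.]
px [148. 209.] n 345 xy 489.9 282.9 r 25.8 top [489.4 282.5] rgb [84. 28. 25.]
px [ 98. 244.] n 92 xy 406.9 396.2 r 18.6 top None rgb [47. 95. 50.]
```

```bash
python3 -m inch '[[[0.0005,0,0.06],[0,0,0],-1],[[0.0005,0,0.12],[0,0,0],-1],[[0.0005,0,0.175],[0,0,0],-1],[[0.0005,0,0.189],[0,0,0],-1],[[0.0005,0,0.189],[0,0,0],-1],[[0.0005,0,0.189],[0,0,0],1],[[0.0005,0,0.189],[0,0,0],1],[[0.0005,0,0.189],[0,0,0],1],[[0.0005,0,0.189],[0,0,0],1],[[0.0005,0,0.189],[0,0,0],1],[[0,0,0.14],[0,0,0],1],[[0,0,0.08],[0,0,0],1],[[0,0,0.03],[0,0,0],1],[[0,0,0],[0,0,0],1],[[0,0,0],[0,0,0],1]]'; python3 - <<'E'
from h import *
loc()
E
```

```text
time_s: 20.0
eef_pos: [490.6, 283.1, 262.0]
eef_rot: [[-0.091, 0.996, 0.004], [0.996, 0.091, 0.002], [0.002, 0.004, -1.0]]
ft_force: [0.6, 0.6, -3.0]
gripper_width: 51.5
grip_force: 29.9
t 20.0 tcp [490.6 283.1 262. ] yaw 95.21 tz [ 0.004  0.002 -1.   ] w 51.5 grip 29.9 f [ 0.6  0.6 -3. ] j [ 27.   0.  74.  -0. 106.  21.]
tcp in warmer frame [-53.8 308.5]
```

```bash
python3 -m inch '[[[-0.374,0.110,-0.005],[0,0,0],1],[[-0.374,0.110,-0.005],[0,0,0],1],[[-0.374,0.110,-0.005],[0,0,0],1],[[-0.374,0.110,-0.005],[0,0,0],1],[[-0.374,0.110,-0.005],[0,0,0],1],[[-0.374,0.110,-0.005],[0,0,0],1],[[-0.374,0.110,-0.005],[0,0,0],1],[[-0.374,0.110,-0.005],[0,0,0],1],[[-0.374,0.110,-0.005],[0,0,0],1],[[-0.374,0.110,0.04],[0,0,0],1],[[-0.374,0.110,0.075],[0,0,0],1],[[-0.374,0.110,0.075],[0,0,0],1],[[-0.374,0.110,0.075],[0,0,0],1]]'; python3 - <<'E'
from h import *
loc()
E
```

```text
time_s: 21.62
eef_pos: [633.8, -78.6, 186.8]
eef_rot: [[-0.092, 0.996, 0.002], [0.996, 0.092, -0.0], [-0.0, 0.002, -1.0]]
ft_force: [0.1, -0.3, -1.9]
gripper_width: 51.4
grip_force: 30.0
t 21.62 tcp [633.8 -78.6 186.8] yaw 95.3 tz [ 0.002 -0.    -1.   ] w 51.4 grip 30.0 f [ 0.1 -0.3 -1.9] j [-10.  11.  70.   0.  99. -15.]
tcp in warmer frame [ 56.1 -64.7]
```

```bash
python3 -m inch '[[[-0.001,-0.001,0.02],[0,0,0],1],[[-0.001,-0.001,0.04],[0,0,0],1],[[-0.001,-0.001,0.052],[0,0,0],1],[[-0.001,-0.001,0.058],[0,0,0],1],[[-0.001,-0.001,0.058],[0,0,0],1]]'; python3 - <<'E'
from h import *
loc()
E
```

```text
time_s: 22.25
eef_pos: [632.5, -80.8, 126.7]
eef_rot: [[-0.091, 0.996, 0.0], [0.996, 0.091, -0.0], [-0.0, 0.0, -1.0]]
ft_force: [0.4, -0.4, -1.9]
gripper_width: 51.5
grip_force: 30.0
t 22.25 tcp [632.5 -80.8 126.7] yaw 95.21 tz [ 0. -0. -1.] w 51.5 grip 30.0 f [ 0.4 -0.4 -1.9] j [-10.  11.  76.  -0.  93. -16.]
tcp in warmer frame [ 54.7 -66.8]
```

```bash
python3 -m inch '[[[0,0,0.001],[0,0,0],-1],[[0,0,0.001],[0,0,0],-1],[[0,0,0.001],[0,0,0],-1],[[0,0,-0.05],[0,0,0],-1],[[0,0,-0.1],[0,0,0],-1],[[0.05,-0.02,-0.133],[0,0,0],-1],[[0.408,-0.230,-0.133],[0,0,0],-1],[[0.408,-0.230,-0.133],[0,0,0],-1],[[0.408,-0.230,-0.133],[0,0,0],-1],[[0.408,-0.230,-0.133],[0,0,0],-1],[[0.408,-0.230,-0.133],[0,0,0],-1],[[0.408,-0.230,-0.133],[0,0,0],-1],[[0.408,-0.230,-0.133],[0,0,0],-1],[[0.408,-0.230,-0.133],[0,0,0],-1],[[0.408,-0.230,-0.133],[0,0,0],-1],[[0.408,-0.230,-0.133],[0,0,0],-1]]'; python3 - <<'E'
from h import *
loc();bottles()
img,P,R,o=cap();z=P[...,2]
for b,c,a in blobs((z>145)&(z<175)&(P[...,0]>540),8): print("hi",c.round(),a,np.median(P[b],0).round(1),w2l(np.median(P[b],0)))
cv2.imwrite("pics/t3.png",img[...,::-1])
E
```

```text
time_s: 24.25
eef_pos: [367.2, 303.8, 259.7]
eef_rot: [[-0.089, 0.996, 0.0], [0.996, 0.089, -0.0], [-0.0, 0.0, -1.0]]
ft_force: [0.5, -0.7, 0.2]
gripper_width: 87.8
grip_force: 0.0
t 24.25 tcp [367.2 303.8 259.7] yaw 95.11 tz [ 0. -0. -1.] w 87.8 grip 0.0 f [ 0.5 -0.7  0.2] j [ 36. -14.  87.  -0. 107.  30.]
tcp in warmer frame [-175.   340.2]
px [140. 124.] n 174 xy 711.6 321.8 r 25.3 top [703.6 311.6] rgb [35. 18. 11.]
px [163. 168.] n 322 xy 593.8 251.1 r 26.1 top [592.9 249.9] rgb [129. 122.  49.]
px [ 99. 243.] n 32 xy 404.5 391.8 r 12.3 top None rgb [27. 49. 28.]
px [108. 241.] n 28 xy 408.7 373.4 r 9.3 top None rgb [11. 33. 14.]
px [135. 260.] n 366 xy 366.0 306.4 r 25.9 top [366.1 304.2] rgb [39. 21. 15.]
hi [130. 113.] 110 [710.8 321.3 148.8] [168.9 326.7]
hi [399. 123.] 621 [ 693.3 -315.   163.9] [  94.1 -305.5]
hi [298. 147.] 183 [631.4 -79.2 147.7] [ 53.7 -65. ]
```

View pics/t3.png

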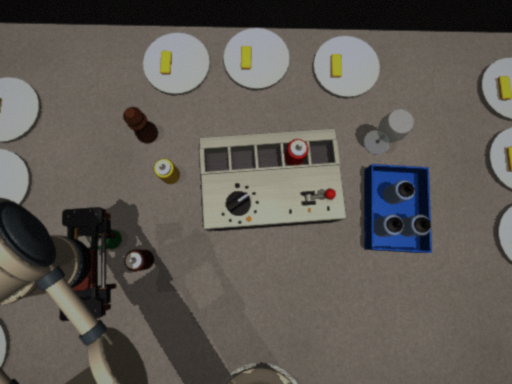

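Red stands in its pocket at (297,150), and brown and yellow are unmoved. Picking brown now.

```bash
python3 -m inch '[[[0.0005,0,0.06],[0,0,0],-1],[[0.0005,0,0.12],[0,0,0],-1],[[0.0005,0,0.175],[0,0,0],-1],[[0.0005,0,0.189],[0,0,0],-1],[[0.0005,0,0.189],[0,0,0],-1],[[0.0005,0,0.189],[0,0,0],1],[[0.0005,0,0.189],[0,0,0],1],[[0.0005,0,0.189],[0,0,0],1],[[0.0005,0,0.189],[0,0,0],1],[[0.0005,0,0.189],[0,0,0],1],[[0,0,0.14],[0,0,0],1],[[0,0,0.08],[0,0,0],1],[[0,0,0.03],[0,0,0],1],[[0,0,-0.005],[0,0,0],1],[[0,0,-0.005],[0,0,0],1]]' && python3 -m inch '[[[-0.341,0.230,-0.005],[0,0,0],1],[[-0.341,0.230,-0.005],[0,0,0],1],[[-0.341,0.230,-0.005],[0,0,0],1],[[-0.341,0.230,-0.005],[0,0,0],1],[[-0.341,0.230,-0.005],[0,0,0],1],[[-0.341,0.230,-0.005],[0,0,0],1],[[-0.341,0.230,-0.005],[0,0,0],1],[[-0.341,0.230,-0.005],[0,0,0],1],[[-0.341,0.230,-0.005],[0,0,0],1],[[-0.341,0.230,0.045],[0,0,0],1],[[-0.341,0.230,0.08],[0,0,0],1],[[-0.341,0.230,0.08],[0,0,0],1],[[-0.341,0.230,0.08],[0,0,0],1]]'; python3 - <<'E'
from h import *
loc()
E
```

```text
time_s: 26.22
eef_pos: [367.2, 305.2, 267.2]
eef_rot: [[-0.091, 0.996, 0.004], [0.996, 0.091, 0.003], [0.003, 0.005, -1.0]]
ft_force: [-0.3, 0.1, -2.1]
gripper_width: 51.6
grip_force: 30.0
time_s: 27.85
eef_pos: [626.5, -13.2, 186.6]
eef_rot: [[-0.092, 0.996, 0.002], [0.996, 0.092, -0.0], [-0.0, 0.002, -1.0]]
ft_force: [-0.2, 0.1, -0.4]
gripper_width: 51.5
grip_force: 30.0
t 27.85 tcp [626.5 -13.2 186.6] yaw 95.28 tz [ 0.002 -0.    -1.   ] w 51.5 grip 30.0 f [-0.2  0.1 -0.4] j [ -4.   9.  72.   0.  99. -10.]
tcp in warmer frame [54.8  1.1]
```

```bash
python3 -m inch '[[[0,0,0.02],[0,0,0],1],[[0,0,0.04],[0,0,0],1],[[0,0,0.052],[0,0,0],1],[[0,0,0.058],[0,0,0],1],[[0,0,0.058],[0,0,0],1]]'; python3 - <<'E'
from h import *
loc();bottles()
E
```

```text
time_s: 28.48
eef_pos: [626.4, -14.1, 126.6]
eef_rot: [[-0.091, 0.996, 0.0], [0.996, 0.091, 0.0], [-0.0, 0.0, -1.0]]
ft_force: [-0.5, -0.5, -0.9]
gripper_width: 51.7
grip_force: 30.0
t 28.48 tcp [626.4 -14.1 126.6] yaw 95.21 tz [ 0.  0. -1.] w 51.7 grip 30.0 f [-0.5 -0.5 -0.9] j [ -4.  10.  78.   0.  93. -10.]
tcp in warmer frame [54.6  0.2]
px [140. 124.] n 175 xy 711.6 321.8 r 25.3 top [702.3 312.7] rgb [32. 16. 10.]
px [254. 171.] n 533 xy 606.3 19.7 r 75.5 top [543.8  41.8] rgb [41. 28. 26.]
px [163. 168.] n 317 xy 592.9 251.5 r 25.8 top [592.9 250.6] rgb [124. 117.  47.]
px [100. 238.] n 364 xy 417.1 395.0 r 26.1 top [416.7 393.6] rgb [29. 70. 34.]
```

```bash
python3 -m inch '[[[0,0,0.001],[0,0,0],-1],[[0,0,0.001],[0,0,0],-1],[[0,0,0.001],[0,0,0],-1],[[0,0,-0.05],[0,0,0],-1],[[0,0,-0.1],[0,0,0],-1],[[0.05,-0.02,-0.133],[0,0,0],-1],[[0.425,-0.172,-0.133],[0,0,0],-1],[[0.425,-0.172,-0.133],[0,0,0],-1],[[0.425,-0.172,-0.133],[0,0,0],-1],[[0.425,-0.172,-0.133],[0,0,0],-1],[[0.425,-0.172,-0.133],[0,0,0],-1],[[0.425,-0.172,-0.133],[0,0,0],-1],[[0.425,-0.172,-0.133],[0,0,0],-1],[[0.425,-0.172,-0.133],[0,0,0],-1],[[0.425,-0.172,-0.133],[0,0,0],-1],[[0.425,-0.172,-0.133],[0,0,0],-1]]'; python3 - <<'E'
from h import *
loc();bottles()
img,P,R,o=cap();z=P[...,2]
for b,c,a in blobs((z>145)&(z<175)&(P[...,0]>540),8): print("hi",c.round(),a,w2l(np.median(P[b],0)))
E
```

```text
time_s: 30.52
eef_pos: [417.3, 392.5, 259.8]
eef_rot: [[-0.089, 0.996, 0.0], [0.996, 0.089, -0.0], [-0.0, 0.0, -1.0]]
ft_force: [0.3, 0.0, -0.8]
gripper_width: 87.8
grip_force: 0.0
t 30.52 tcp [417.3 392.5 259.8] yaw 95.11 tz [ 0. -0. -1.] w 87.8 grip 0.0 f [ 0.3  0.  -0.8] j [ 40.   1.  73.  -0. 106.  35.]
tcp in warmer frame [-117.  424.]
px [140. 124.] n 174 xy 712.3 322.2 r 25.6 top [702.2 313.4] rgb [33. 17. 11.]
px [261. 161.] n 25 xy 612.4 5.8 r 9.0 top [611.7   6.3] rgb [11.  5.  3.]
px [163. 168.] n 315 xy 593.5 251.5 r 25.6 top [592.9 249.4] rgb [127. 120.  47.]
px [ 99. 238.] n 361 xy 416.7 395.1 r 25.9 top [416.7 393.6] rgb [27. 67. 31.]
hi [130. 113.] 113 [168.7 326.5]
hi [399. 123.] 618 [  94.5 -305.9]
hi [298. 147.] 184 [ 53.5 -65.1]
hi [270. 149.] 184 [53.3  2.1]
```

Green goes to pocket 132: dx = +172, dy = -293.

```bash
python3 -m inch '[[[0.0005,0,0.06],[0,0,0],-1],[[0.0005,0,0.12],[0,0,0],-1],[[0.0005,0,0.175],[0,0,0],-1],[[0.0005,0,0.189],[0,0,0],-1],[[0.0005,0,0.189],[0,0,0],-1],[[0.0005,0,0.189],[0,0,0],1],[[0.0005,0,0.189],[0,0,0],1],[[0.0005,0,0.189],[0,0,0],1],[[0.0005,0,0.189],[0,0,0],1],[[0.0005,0,0.189],[0,0,0],1],[[0,0,0.14],[0,0,0],1],[[0,0,0.08],[0,0,0],1],[[0,0,0.03],[0,0,0],1],[[0,0,-0.005],[0,0,0],1],[[0,0,-0.005],[0,0,0],1]]' && python3 -m inch '[[[-0.293,0.172,-0.005],[0,0,0],1],[[-0.293,0.172,-0.005],[0,0,0],1],[[-0.293,0.172,-0.005],[0,0,0],1],[[-0.293,0.172,-0.005],[0,0,0],1],[[-0.293,0.172,-0.005],[0,0,0],1],[[-0.293,0.172,-0.005],[0,0,0],1],[[-0.293,0.172,-0.005],[0,0,0],1],[[-0.293,0.172,-0.005],[0,0,0],1],[[-0.293,0.172,-0.005],[0,0,0],1],[[-0.293,0.172,0.045],[0,0,0],1],[[-0.293,0.172,0.08],[0,0,0],1],[[-0.293,0.172,0.08],[0,0,0],1],[[-0.293,0.172,0.08],[0,0,0],1]]'; python3 - <<'E'
from h import *
loc()
E
```

```text
time_s: 32.5
eef_pos: [417.2, 394.1, 267.4]
eef_rot: [[-0.091, 0.996, 0.004], [0.996, 0.091, 0.003], [0.003, 0.004, -1.0]]
ft_force: [-0.1, -0.1, -3.0]
gripper_width: 51.7
grip_force: 30.0
time_s: 34.12
eef_pos: [614.7, 118.1, 186.7]
eef_rot: [[-0.092, 0.996, 0.002], [0.996, 0.092, 0.0], [0.0, 0.002, -1.0]]
ft_force: [0.1, 0.2, -1.5]
gripper_width: 51.8
grip_force: 30.0
t 34.12 tcp [614.7 118.1 186.7] yaw 95.27 tz [ 0.002  0.    -1.   ] w 51.8 grip 30.0 f [ 0.1  0.2 -1.5] j [ 8.  9. 72.  0. 99.  2.]
tcp in warmer frame [ 54.9 133. ]
```

Then lower, release and go to yellow at local (45.2, 266.7): from (54.6,132), dx = -10, dy = +135.

```bash
python3 -m inch '[[[0,0,0.02],[0,0,0],1],[[0,0,0.04],[0,0,0],1],[[0,0,0.052],[0,0,0],1],[[0,0,0.058],[0,0,0],1],[[0,0,0.058],[0,0,0],1],[[0,0,0.059],[0,0,0],-1],[[0,0,0.059],[0,0,0],-1],[[0,0,0.059],[0,0,0],-1],[[0,0,0],[0,0,0],-1],[[0,0,-0.05],[0,0,0],-1],[[0,0,-0.075],[0,0,0],-1],[[0.135,-0.01,-0.075],[0,0,0],-1],[[0.135,-0.01,-0.075],[0,0,0],-1],[[0.135,-0.01,-0.075],[0,0,0],-1],[[0.135,-0.01,-0.075],[0,0,0],-1],[[0.135,-0.01,-0.075],[0,0,0],-1]]'; python3 - <<'E'
from h import *
loc();bottles()
img,P,R,o=cap();z=P[...,2]
for b,c,a in blobs((z>145)&(z<175)&(P[...,0]>540),8): print("hi",c.round(),a,w2l(np.median(P[b],0)))
cv2.imwrite("pics/t4.png",img[...,::-1])
E
```

```text
time_s: 36.12
eef_pos: [592.6, 249.6, 259.7]
eef_rot: [[-0.089, 0.996, 0.0], [0.996, 0.089, -0.0], [-0.0, 0.0, -1.0]]
ft_force: [0.2, -0.1, -0.6]
gripper_width: 87.8
grip_force: 0.0
t 36.12 tcp [592.6 249.6 259.7] yaw 95.13 tz [ 0. -0. -1.] w 87.8 grip 0.0 f [ 0.2 -0.1 -0.6] j [ 20.  12.  61.  -0. 107.  15.]
tcp in warmer frame [ 44.7 265.9]
px [261. 161.] n 25 xy 613.0 5.9 r 9.8 top [612.9   6.9] rgb [12.  5.  3.]
px [165. 168.] n 271 xy 593.6 251.0 r 25.9 top [592.9 249.3] rgb [105.  92.  36.]
hi [399. 123.] 627 [  94.1 -305.5]
hi [298. 147.] 184 [ 53.8 -65.3]
hi [270. 149.] 186 [53.5  1.2]
hi [214. 153.] 184 [ 53.8 133.2]
```

View pics/t4.png

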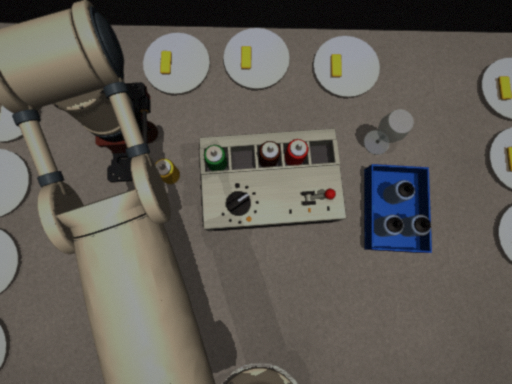

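Green, brown and red stand in pockets at (215,156), (269,152) and (297,150). I'll turn the gripper 20° away from the mill before picking yellow.

```bash
python3 -m inch '[[[0,0,0],[0,0,0.175],-1],[[0,0,0.02],[0,0,0.35],-1],[[0,0,0.07],[0,0,0.35],-1],[[0,0,0.12],[0,0,0.35],-1],[[0,0,0.175],[0,0,0.35],-1],[[0,0,0.189],[0,0,0.35],-1],[[0,0,0.189],[0,0,0.35],-1],[[0,0,0.189],[0,0,0.35],1],[[0,0,0.189],[0,0,0.35],1],[[0,0,0.189],[0,0,0.35],1],[[0,0,0.189],[0,0,0.35],1],[[0,0,0.189],[0,0,0.35],1],[[0,0,0.14],[0,0,0.35],1],[[0,0,0.08],[0,0,0.35],1],[[0,0,0.03],[0,0,0.35],1],[[0,0,-0.005],[0,0,0.2],1],[[0,0,-0.005],[0,0,0],1],[[0,0,-0.005],[0,0,0],1]]' && python3 -m inch '[[[-0.201,0.010,-0.005],[0,0,0],1],[[-0.201,0.010,-0.005],[0,0,0],1],[[-0.201,0.010,-0.005],[0,0,0],1],[[-0.201,0.010,-0.005],[0,0,0],1],[[-0.201,0.010,-0.005],[0,0,0],1],[[-0.201,0.010,0.045],[0,0,0],1],[[-0.201,0.010,0.08],[0,0,0],1],[[-0.201,0.010,0.08],[0,0,0],1],[[-0.201,0.010,0.08],[0,0,0],1]]'; python3 - <<'E'
from h import *
loc()
E
```

```text
time_s: 38.48
eef_pos: [592.1, 250.9, 263.9]
eef_rot: [[-0.09, 0.996, -0.001], [0.996, 0.09, -0.0], [-0.0, -0.001, -1.0]]
ft_force: [0.3, 0.5, -2.6]
gripper_width: 51.6
grip_force: 30.0
time_s: 39.6
eef_pos: [620.7, 53.0, 186.3]
eef_rot: [[-0.092, 0.996, 0.002], [0.996, 0.092, 0.0], [0.0, 0.002, -1.0]]
ft_force: [-0.2, -0.2, -1.3]
gripper_width: 51.5
grip_force: 30.0
t 39.6 tcp [620.7  53.  186.3] yaw 95.27 tz [ 0.002  0.    -1.   ] w 51.5 grip 30.0 f [-0.2 -0.2 -1.3] j [ 2.  8. 73.  0. 99. -4.]
tcp in warmer frame [55.  67.6]
```

```bash
python3 -m inch '[[[-0.001,0,0.02],[0,0,0],1],[[-0.001,0,0.04],[0,0,0],1],[[-0.001,0,0.052],[0,0,0],1],[[-0.001,0,0.058],[0,0,0],1],[[-0.001,0,0.058],[0,0,0],1],[[-0.001,0,0.059],[0,0,0],-1],[[-0.001,0,0.059],[0,0,0],-1],[[-0.001,0,0.059],[0,0,0],-1],[[0,0,0],[0,0,0],-1],[[0,0,-0.05],[0,0,0],-1],[[0,0,-0.075],[0,0,0],-1],[[0.26,-0.13,-0.075],[0,0,0],-1],[[0.26,-0.13,-0.075],[0,0,0],-1],[[0.26,-0.13,-0.075],[0,0,0],-1],[[0.26,-0.13,-0.075],[0,0,0],-1],[[0.26,-0.13,-0.075],[0,0,0],-1],[[0.26,-0.13,-0.075],[0,0,0],-1],[[0.26,-0.13,-0.075],[0,0,0],-1]]'; cat >> h.py <<'E'
def check(f):
    loc();img,P,R,o=cap();z=P[...,2]
    for b,c,a in blobs((z>145)&(z<175)&(P[...,0]>540),8): print("hi",c.round(),a,w2l(np.median(P[b],0)),"max z",np.nanmax(z[b]).round(1))
    print("dial px->",[w2l(ray(R,o,u,v,143)) for u,v in((238,203),)])
    a=img[120:260,190:440];cv2.imwrite(f,cv2.resize(a,None,fx=3.2,fy=3.2,interpolation=cv2.INTER_CUBIC)[...,::-1])
    hsv=cv2.cvtColor(img,cv2.COLOR_RGB2HSV)
    m=(z>135)&(z<148)&(hsv[...,2]>110)&(hsv[...,1]<60)
    for b,c,a in blobs(m,6):
        q=np.array([w2l(p) for p in P[b]])
        if np.hypot(*(q.mean(0)-[-60,85]))<45: 
            d=q.mean(0)-[-60,85];print("pointer",d.round(1),"angle cw",np.degrees(np.arctan2(-d[1],d[0])).round(1))
    for b,c,a in blobs((hsv[...,1]>150)&((hsv[...,0]<8)|(hsv[...,0]>172))&(P[...,1]<-40)&(P[...,0]<570),20):
        k=np.median(P[b],0);print("knob",w2l(k),k[2].round(1))
E
python3 -c "
from h import *
check('pics/c5.png')"
```

```text
time_s: 41.85
eef_pos: [467.6, 298.4, 259.8]
eef_rot: [[-0.091, 0.996, 0.001], [0.996, 0.091, -0.0], [-0.0, 0.001, -1.0]]
ft_force: [0.4, -0.2, -0.1]
gripper_width: 87.7
grip_force: 0.0
t 41.85 tcp [467.6 298.4 259.8] yaw 95.22 tz [ 0.001 -0.    -1.   ] w 87.7 grip 0.0 f [ 0.4 -0.2 -0.1] j [ 29.  -2.  76.  -0. 106.  24.]
tcp in warmer frame [-75.4 325.8]
hi [130. 113.] 110 [168.7 327. ] max z 152.9
hi [399. 122.] 615 [  94.5 -306. ] max z 167.9
hi [298. 147.] 179 [ 53.7 -65.3] max z 167.5
hi [270. 150.] 182 [53.1  1.5] max z 168.2
hi [243. 151.] 188 [53.8 65. ] max z 168.2
hi [214. 153.] 191 [ 53.6 132.7] max z 168.1
dial px-> [array([-65.7,  84.6])]
pointer [  8.  -13.6] angle cw 59.6
knob [ -62.  -124.6] 158.6
```

View pics/c5.png

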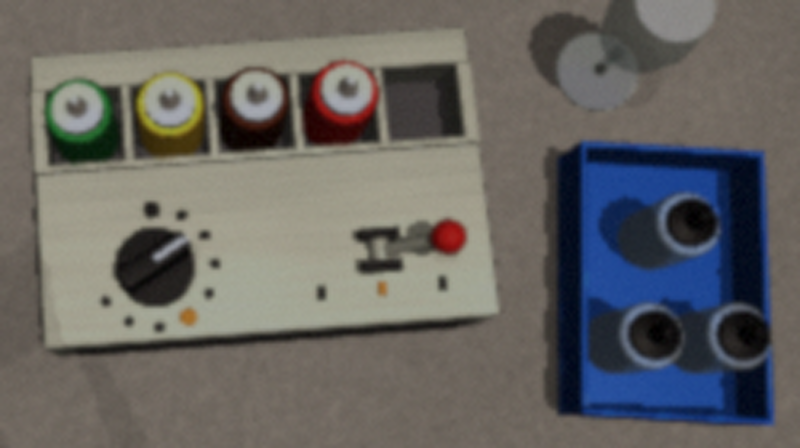

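All four sauces are fully down (tops at about 167 mm), the empties are in the crate, and the dial reads 60° (position 2). Now the dial.

```bash
python3 -m inch '[[[-0.241,0.0155,0],[0,0,-0.524],-1],[[-0.241,0.0155,0],[0,0,-0.524],-1],[[-0.241,0.0155,0],[0,0,-0.524],-1],[[-0.241,0.0155,0],[0,0,-0.524],-1],[[-0.241,0.0155,0],[0,0,-0.524],-1],[[-0.241,0.0155,0],[0,0,-0.524],-1],[[-0.241,0.0155,0.05],[0,0,-0.524],-1],[[-0.241,0.0155,0.1],[0,0,-0.524],-1],[[-0.241,0.0155,0.121],[0,0,-0.524],-1],[[-0.241,0.0155,0.121],[0,0,-0.524],-1],[[-0.241,0.0155,0.121],[0,0,-0.524],-1]]'; python3 -c "
from h import *
loc()"
```

```text
time_s: 43.28
eef_pos: [505.2, 61.1, 140.2]
eef_rot: [[-0.578, 0.816, 0.002], [0.816, 0.578, 0.0], [-0.001, 0.002, -1.0]]
ft_force: [0.2, 0.6, -0.7]
gripper_width: 87.6
grip_force: 0.0
t 43.27 tcp [505.2  61.1 140.2] yaw 125.31 tz [ 0.002  0.    -1.   ] w 87.6 grip 0.0 f [ 0.2  0.6 -0.7] j [  3.  -9.  95.   0.  94. -32.]
tcp in warmer frame [-59.3  86. ]
```

```bash
python3 -m inch '[[[0,0,0],[0,0,0],1],[[0,0,0],[0,0,0],1],[[0,0,0],[0,0,0],1],[[0,0,0],[0,0,0],1],[[0,0,0],[0,0,0],1],[[0,0,0],[0,0,0],1],[[0,0,0],[0,0,0],1]]'; python3 -m inch '[[[0,0,0],[0,0,0.15],1],[[0,0,0],[0,0,0.3],1],[[0,0,0],[0,0,0.45],1],[[0,0,0],[0,0,0.6],1],[[0,0,0],[0,0,0.75],1],[[0,0,0],[0,0,0.9],1],[[0,0,0],[0,0,1.05],1],[[0,0,0],[0,0,1.2],1],[[0,0,0],[0,0,1.35],1],[[0,0,0],[0,0,1.5],1],[[0,0,0],[0,0,1.58],1],[[0,0,0],[0,0,1.58],1],[[0,0,0],[0,0,1.58],1]]'; python3 -c "
from h import *
loc()"
```

```text
time_s: 44.15
eef_pos: [504.6, 60.2, 138.6]
eef_rot: [[-0.577, 0.817, -0.0], [0.817, 0.577, 0.0], [0.0, -0.0, -1.0]]
ft_force: [0.0, 0.2, -0.4]
gripper_width: 21.2
grip_force: 0.0
time_s: 45.78
eef_pos: [502.9, 59.5, 138.6]
eef_rot: [[0.822, 0.569, -0.005], [0.569, -0.822, -0.001], [-0.005, -0.002, -1.0]]
ft_force: [-9.5, -2.0, 4.3]
gripper_width: 16.0
grip_force: 30.0
t 45.77 tcp [502.9  59.5 138.6] yaw 34.69 tz [-0.005 -0.001 -1.   ] w 16.0 grip 30.0 f [-9.5 -2.   4.3] j [ 3. -9. 95. -0. 94. 58.]
tcp in warmer frame [-61.8  84.7]
```

```bash
python3 -m inch '[[[0,0,0],[0,0,0],-0.3],[[0,0,0],[0,0,0],-1],[[0,0,0],[0,0,0],-1],[[0,0,0],[0,0,0],-1],[[0,0,0],[0,0,0],-1],[[0,0,-0.05],[0,0,0],-1],[[0,0,-0.11],[0,0,0],-1],[[-0.106,0.188,-0.11],[0,0,-0.3],-1],[[-0.106,0.188,-0.11],[0,0,-0.6],-1],[[-0.106,0.188,-0.11],[0,0,-0.9],-1],[[-0.106,0.188,-0.11],[0,0,-1.056],-1],[[-0.106,0.188,-0.11],[0,0,-1.056],-1],[[-0.106,0.188,-0.11],[0,0,-1.056],-1],[[-0.106,0.188,-0.11],[0,0,-1.056],-1]]';python3 -c "
from h import *
check('pics/c6.png')"
```

```text
time_s: 47.52
eef_pos: [524.6, -154.9, 248.5]
eef_rot: [[-0.089, 0.996, -0.0], [0.996, 0.089, 0.0], [0.0, -0.0, -1.0]]
ft_force: [0.8, 0.3, -0.8]
gripper_width: 87.9
grip_force: 0.0
t 47.52 tcp [ 524.6 -154.9  248.5] yaw 95.11 tz [-0.  0. -1.] w 87.9 grip 0.0 f [ 0.8  0.3 -0.8] j [-20.  -3.  78.   0. 105. -25.]
tcp in warmer frame [ -59.5 -130.8]
hi [130. 113.] 112 [168.7 326.4] max z 153.1
hi [298. 147.] 184 [ 54.1 -64.2] max z 166.5
hi [270. 149.] 184 [53.7  1. ] max z 169.3
hi [243. 151.] 185 [53.9 64.9] max z 168.5
hi [214. 153.] 191 [ 53.2 133.1] max z 168.3
dial px-> [array([-65.7,  84.6])]
pointer [-13.1  -6.9] angle cw 152.2
knob [ -96.3 -127.2] 395.4
knob [ -60.9 -124.3] 159.0
```

View pics/c6.png

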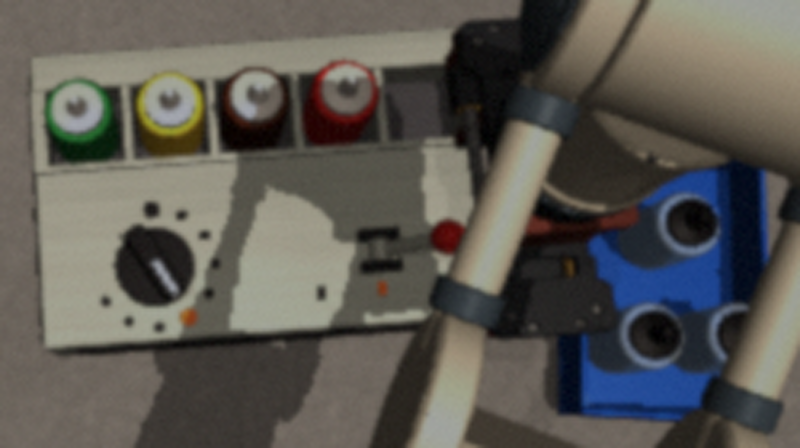

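The dial now points at the orange dot (190,317), measured at about 150°, so it is at position 5. Next I grip the lever knob.

```bash
python3 -m inch '[[[0,0,0.05],[0,0,0],-1],[[0,0,0.09],[0,0,0],-1],[[0,0,0.0995],[0,0,0],-1],[[0,0,0.0995],[0,0,0],-1],[[0,0,0.0995],[0,0,0],1],[[0,0,0.0995],[0,0,0],1],[[0,0,0.0995],[0,0,0],1],[[0,0,0.0995],[0,0,0],1],[[0,0,0.0995],[0,0,0],1],[[0,0,0.0995],[0,0,0],1],[[0,0,0.0995],[0,0,0],1],[[0,0,0.0995],[0,0,0],1]]'; python3 -c "
from h import *
loc()"
```

```text
time_s: 49.08
eef_pos: [522.6, -155.2, 148.7]
eef_rot: [[-0.09, 0.996, -0.005], [0.996, 0.09, -0.0], [0.0, -0.005, -1.0]]
ft_force: [-7.8, -1.6, 2.5]
gripper_width: 24.6
grip_force: 30.0
t 49.08 tcp [ 522.6 -155.2  148.7] yaw 95.17 tz [-0.005 -0.    -1.   ] w 24.6 grip 30.0 f [-7.8 -1.6  2.5] j [-20.  -3.  88.  -0.  95. -25.]
tcp in warmer frame [ -61.5 -130.9]
```

```bash
python3 -m inch '[[[0.0037,-0.001,-0.0039],[0,0,0],1],[[0.0074,-0.001,-0.0074],[0,0,0],1],[[0.0115,-0.001,-0.0105],[0,0,0],1],[[0.016,-0.001,-0.0134],[0,0,0],1],[[0.0206,-0.001,-0.0158],[0,0,0],1],[[0.0255,-0.001,-0.0178],[0,0,0],1],[[0.0305,-0.001,-0.0194],[0,0,0],1],[[0.0356,-0.001,-0.0205],[0,0,0],1],[[0.0408,-0.001,-0.0212],[0,0,0],1],[[0.046,-0.001,-0.0214],[0,0,0],1],[[0.046,-0.001,-0.0214],[0,0,0],1],[[0.046,-0.001,-0.0214],[0,0,0],1]]'; python3 -c "
from h import *
check('pics/c7.png')"
```

```text
time_s: 50.58
eef_pos: [518.3, -108.6, 170.1]
eef_rot: [[-0.091, 0.996, -0.003], [0.996, 0.091, 0.001], [0.001, -0.003, -1.0]]
ft_force: [-6.4, -0.3, -2.4]
gripper_width: 24.9
grip_force: 30.0
t 50.58 tcp [ 518.3 -108.6  170.1] yaw 95.22 tz [-0.003  0.001 -1.   ] w 24.9 grip 30.0 f [-6.4 -0.3 -2.4] j [-16.  -6.  89.  -0.  97. -21.]
tcp in warmer frame [-61.5 -84.1]
hi [130. 113.] 111 [168.8 326.7] max z 152.9
hi [399. 119.] 454 [ 101.2 -307.7] max z 168.0
hi [296. 147.] 119 [ 55.7 -60.4] max z 167.2
hi [270. 149.] 181 [53.7  1.5] max z 168.5
hi [243. 151.] 193 [53.7 64.9] max z 167.3
hi [214. 153.] 190 [ 53.6 132.7] max z 169.7
dial px-> [array([-65.7,  84.6])]
pointer [-13.3  -7.2] angle cw 151.4
knob [-97.7 -70.6] 317.3
```

```bash
python3 -m inch '[[[0,0,0],[0,0,0],0.2],[[0,0,0],[0,0,0],-0.3],[[0,0,0],[0,0,0],-1],[[0,0,0],[0,0,0],-1],[[0,0,0],[0,0,0],-1],[[0,0,-0.03],[0,0,0],-1],[[0,0,-0.08],[0,0,0],-1],[[0,0,-0.13],[0,0,0],-1],[[-0.2,-0.2,-0.13],[0,0,0],-1],[[-0.2,-0.2,-0.13],[0,0,0],-1],[[-0.2,-0.2,-0.13],[0,0,0],-1],[[-0.2,-0.2,-0.13],[0,0,0],-1],[[-0.2,-0.2,-0.13],[0,0,0],-1],[[-0.2,-0.2,-0.13],[0,0,0],-1],[[-0.2,-0.2,-0.13],[0,0,0],-1],[[-0.2,-0.2,-0.13],[0,0,0],-1]]'; python3 - <<'E'
from h import *
check('pics/c8.png')
img,P,R,o=cap("scene")
hsv=cv2.cvtColor(img,cv2.COLOR_RGB2HSV)
for b,c,a in blobs((hsv[...,1]>150)&((hsv[...,0]<8)|(hsv[...,0]>172))&(P[...,2]>120),10): print("scene red",c.round(1),a,np.median(P[b],0).round(1),w2l(ray(R,o,*c,167)))
img2,P2,R2,o2=cap("top")
hsv=cv2.cvtColor(img2,cv2.COLOR_RGB2HSV)
for b,c,a in blobs((hsv[...,1]>150)&((hsv[...,0]<8)|(hsv[...,0]>172))&(P2[...,2]>120),10): print("top red",c.round(1),a,w2l(ray(R2,o2,*c,167)))
a=img[150:320,170:390];cv2.imwrite("pics/s8.png",cv2.resize(a,None,fx=3.4,fy=3.4,interpolation=cv2.INTER_CUBIC)[...,::-1])
E
```

```text
time_s: 52.62
eef_pos: [339.3, -325.5, 300.6]
eef_rot: [[-0.093, 0.996, 0.0], [0.996, 0.093, 0.0], [0.0, 0.0, -1.0]]
ft_force: [0.0, 0.2, -0.1]
gripper_width: 87.5
grip_force: 0.0
t 52.62 tcp [ 339.3 -325.5  300.6] yaw 95.32 tz [ 0.  0. -1.] w 87.5 grip 0.0 f [ 0.   0.2 -0.1] j [-48. -14.  83.   0. 111. -53.]
tcp in warmer frame [-259.4 -284. ]
hi [130. 113.] 109 [168.7 326.2] max z 152.7
hi [399. 123.] 621 [  94.5 -305.9] max z 168.0
hi [298. 147.] 181 [ 53.5 -65.3] max z 167.6
hi [243. 150.] 184 [56.4 64.7] max z 168.3
hi [270. 149.] 183 [53.6  1.7] max z 168.0
hi [214. 153.] 185 [ 53.5 133.3] max z 168.0
dial px-> [array([-65.7,  84.6])]
pointer [-13.4  -7.1] angle cw 152.0
knob [-61.3 -83.5] 176.1
knob [-181.  -250.8] 383.8
knob [-282.3 -258.6] 422.7
knob [-305.4 -272.9] 310.5
scene red [220.5 218.9] 71 [ 523.7 -116.5  175.4] [-60.5 -88.4]
scene red [264.4 251. ] 149 [646.4 -97.  136.6] [ 74.6 -94.5]
top red [295.1 154.2] 128 [ 34.3 -54. ]
top red [267.9 158.9] 56 [27.1  8.8]
top red [313.2 193.6] 85 [-61.2 -85.2]
top red [448.2 237.9] 21 [-180.9 -371.6]
top red [484.6 304.3] 470 [-324.4 -425.6]
top red [446.9 310.3] 20 [-330.3 -342.4]
top red [455.4 313.6] 25 [-339.6 -357.9]
```

View pics/c8.png

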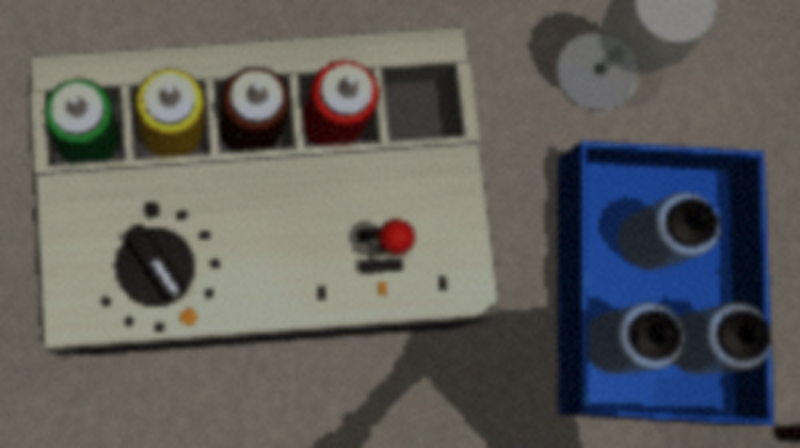

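View pics/s8.png

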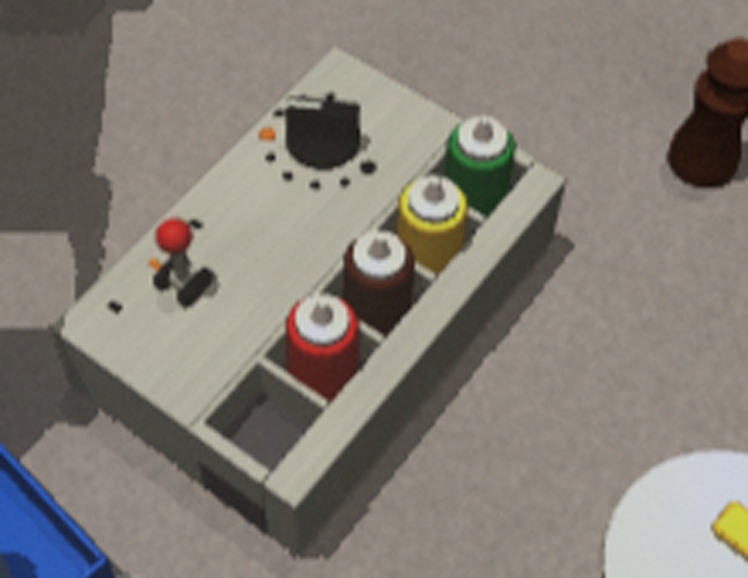

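Both views show the lever upright (knob at y of about -85), the dial at the orange dot, four sauces seated and three empties in the crate, with the robot clear. Handing in.

```bash
python3 -c "
from plant import bot
print(bot.sign_off())"
```

```text
the job is handed in; nothing more can be done
None
```

I handed the job in after about 53 s of robot time: the three empties stand in the blue crate, the four sauces present (red, yellow, green, brown) are fully down in pockets of their own, the dial is at position 5, and the vent lever is upright at its orange mark.

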